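# Fit the swing-arm locking pin of a press

## Task

Take the steel locking pin from its rest and push it, tip first, about halfway into the bore of the white housing. Let go of it there, take hold of it again further back by its black handle, and push it fully home until its collar bears firmly on the steel face plate; feel for the seat and do not force or ram it. Leave it seated, and leave the things lying around alone.

Things in the scene. Friction and masses are not known exactly. Their poses are not given: they have to be found in the camera images.
- pin_mid (a point): Centre of the pin's shank, on its axis. Shank: plain steel, 16 mm in diameter, 180 mm long, its first 6 mm at the tip tapering to 11 mm. Axes: y along the pin, the tip to -y, the handle to +y; it may be rolled about y. At the start the pin lies level in the rest, its axis 45 mm above the table
- pin_tip (a point): End of the pin's tip, on its axis, 90 mm from pin_mid; same axes
- handle (a point): Centre of the black handle, on the pin's axis, 118.5 mm from pin_mid and 28.5 mm behind the front face of the collar; same axes
- mouth (a point): Centre of the bore's mouth, in the front surface of the face plate. Axes: the bore runs level along -y (the pin goes in towards -y), z is up. The bore's axis is 75 mm above the table; it goes right through, 128 mm long with the plate. Seated, the collar bears on the face plate: the tip is then 180 mm past the mouth, 52 mm out of the far end
- housing: Fixed white housing, 80 mm wide, 120 mm deep along the bore, 100 mm high, on a foot 150 by 130 mm. Origin at the table under its middle, the mouth 68 mm from it along its +y; axes as the mouth. Bore 18.2 mm wide. About 40 mm past the mouth two sprung rubber shoes grip the pin from both sides: from there on it drags with some 5 to 15 N and stays where it is left
- faceplate: Steel plate around the mouth, 50 mm wide, 44 mm high, 8 mm thick, fixed to the housing, its hole 17.6 mm wide; origin on the bore's axis at the back of the plate, 8 mm behind the mouth; axes as the mouth. The fit is close: pushed with the handle 1 or 2 mm off the bore's line, the pin binds, so give way to side forces. Left halfway in, its handle sags or leans by 2 to 4 mm
- rest: Fixed aluminium rest, base 60 by 130 mm and 8 mm thick, with two V saddles 12 mm thick, 47 mm high and 29 mm wide at 45 mm either side of its middle along its y: 78 mm are free between them, where the shank can be gripped. Origin at the table under its middle; y along the pin
- pin: The pin as a body, loose; origin at pin_mid. Behind its shank come a steel collar, 32 mm in diameter and 6 mm thick, and a black plastic handle, 26 mm in diameter and 45 mm long. About 0.3 kg, its balance point about 18 mm behind pin_mid, towards the handle
- tape: Bystander: a roll of clear tape lying flat, 90 mm in diameter, 24 mm high; origin under its centre
- driver: Bystander: a screwdriver lying on the table
- pads: Bystander: a paper packet 85 by 55 by 30 mm; origin under its centre
Mind the look-alikes: they are no part of the job. Of the things shaped like the pin, the steel one is meant.

How it is judged:
By the outcome, as a careful person would: the job done as asked, in the order asked, and still so for the second after the job is handed in, with the robot touching nothing.
It also fails if it takes over 72 s, if anything falls off the work surface, if the arm or the gripper's body presses on something with over 40 N, if the wrist force passes 120 N, or if a joint passes its speed limit or range.

## Robot

A 6-joint arm with a two-finger parallel gripper is mounted at the origin on the work surface. World frame = base frame: x ahead of the robot, y to its left, z up, the work surface at z = 0. Lengths are in m, angles in degrees, forces in N, time in s.
With the tool pointing down it reaches from about 0.3 to 1 m from the base axis. Payload 5.1 kg.
Tool frame: the origin (TCP) lies on the centre line of the jaws, within the pads' length; the fingertips stand ahead of it and the grasp point (between the pads) is the TCP (r.tip_extent is the z of the fingertips in the tool frame, in m); z points along the fingers, y is the line along which they close (so a half turn about z gives the same grasp; the last joint's range is limited). The gripper opens to 95 mm and grips with 3 to 60 N. Pads are 20 mm wide; open, the fingers measure 119 mm over their backs; the gripper's body (75 mm by 180 mm) begins 59 mm behind the grasp point.
Start: joints at [68.09, 7.093, 94.555, -0, 78.352, -4.733], TCP at [0.192, 0.621, 0.234] pointing down, gripper open.
Joint ranges: [-149.61, 149.61], [-58.7, 133.49], [1.44, 155.28], [-77.14, 257.14], [18.33, 153.61], [-166.67, 166.67]. Speed limits (degrees/s): [147.25, 147.25, 180, 180, 180, 180].

## Interface

Orientations are given as a 3x3 rotation matrix whose columns are the frame's x, y, z axes.
In Python, from cell import readout, cams, workorder, r gives the robot as it stands. The module is installed in compiled form; this text tells all that it offers.
- The arm moves only by the tool servo_tool, never from a script. Its argument "rows" is a list of rows, each a list of 5 numbers: the gripper's target within -1 to 1 (fully open at 1, half-way at 0, shut at -1), then the shift along the tool's x, y, z each as a share of 50 mm, from -1 to 1, then the turn about the tool's z as a share of 6 degrees, from -1 to 1. In form: [[jaw, dx, dy, dz, twist], ...]. A call has 1 to 12 rows; each row shifts and turns the commanded pose from where the row before left it, along the tool's axes as they then stand; what a row does not reach is not made up. A row lasts 1/8 s, in which the tool goes at most 62.5 mm and 10.7 degrees, less where a joint would pass 70% of its speed; a pose out of reach is approached as far as the arm can. A call with a number of a shift or a turn outside -1 to 1 is refused whole. A call with a gripper value outside its range is refused whole. The fingers move at their own pace and stop on an object; "force" is the grip in N (left out, the last holds). Time passes only in rows, so rows that do not move let the fingers close. It gives the time, the measured TCP pose, the force, the opening and the grip force at its end, in the units of the state.
- readout.get_obs(): the state, without advancing time (a new reading comes with each control period).
- cams.grab_frame(name): name is "scene" or "top"; returns the picture (400x640x3 uint8, red, green, blue); there is no depth.
- cams.camera_model(name): a dict with "fx", "fy", "cx", "cy" (pixels), "rvec" (rotation vector, rad) and "tvec" (3), from world to camera coordinates, as OpenCV has them. Camera axes: x right, y down, z forward; pixel columns grow to the right and rows downward; lengths in m; the calibration is good to about 2 mm. A picture is of the moment at which its call begins. camera_model takes no time and is no camera call.
- workorder.hand_in(): hands the job in; it is judged then, once.
The state is a dict: "clock": time; "joints": joint angles; "joint_vel": joint speeds; "effort": joint torques, N m; "position": TCP position; "tcp_rot": TCP orientation; "ft_force": force on the tool from outside, world axes, zero at the start; "wrist_torque": the same for the moment, N m; "grip_width": finger opening in m; "grasp_force": force on a finger pad.
Only numpy, scipy, OpenCV 4.12 (cv2) and the standard library are available. Lean on these libraries where they do the work, as an engineer would, in place of code of your own. Each camera call takes 0.05 s, during which the arm holds its last target. There are 200 camera calls.

## Working session

There is one attempt and no reset: what is moved stays moved. The work goes in short steps, Python scripts to look and compute and a tool call to move; the robot and the scene stay as the last step left them, time stands still between calls to the robot, and variables do not carry over. Pictures are saved under pics/ and viewed, at most 10 in all, crops included, and the job is handed in when it is done.

Besides the shell and the picture viewer there is one more tool, called after "Request:" as name(argument=value, ...) on one line, values as JSON. servo_tool: Moves the arm, as the interface text tells. Its arguments: {"type":"object","properties":{"rows":{"type":"array"},"force":{"type":"number"}},"required":["rows"]}

```bash
mkdir -p pics; python3 - <<'E'
from cell import readout,cams,r
import cv2,numpy as np
for n in("scene","top"):
    cv2.imwrite(f"pics/{n}0.png",cams.grab_frame(n)[:,:,::-1]); m=cams.camera_model(n)
    R=cv2.Rodrigues(np.array(m["rvec"],float))[0];print(n,m["fx"],m["cx"],m["cy"],"C",-R.T@np.array(m["tvec"]).ravel(),R.round(2).tolist())
o=readout.get_obs();print(o["clock"],o["position"],np.round(o["tcp_rot"],3).tolist(),o["grip_width"],r.tip_extent)
E
```

```text
scene 487.8288246601863 314.9112454395978 205.24861738303414 C [1.16479256 0.87268753 0.77089322] [[-0.75, 0.67, 0.01], [0.38, 0.43, -0.82], [-0.55, -0.61, -0.57]]
top 455.00888916117344 318.16411135931327 200.10445279670935 C [0.38560987 0.11247594 1.22285099] [[0.03, -1.0, -0.01], [-1.0, -0.03, -0.08], [0.08, 0.01, -1.0]]
0.1 [0.19175989 0.62047991 0.23251683] [[-0.955, 0.295, -0.001], [0.295, 0.955, -0.002], [0.0, -0.002, -1.0]] 0.09499485332840572 0.019
```

View pics/scene0.png

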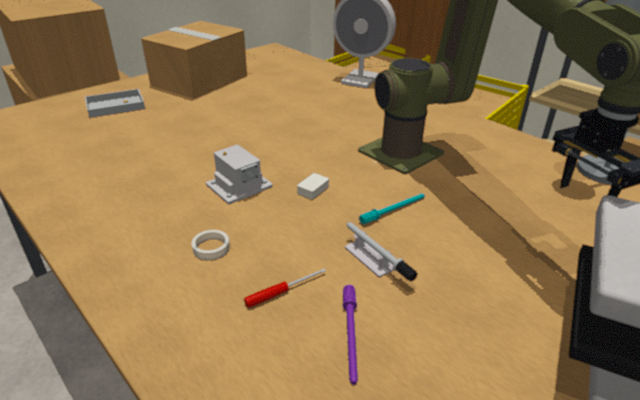

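View pics/top0.png

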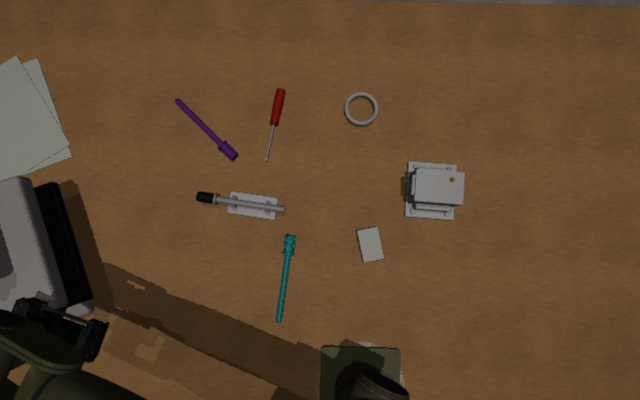

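The pin-shaped things in the top view are purple (178,100)-(235,157), teal (290,237)-(279,321) and steel with a black handle (200,197)-(284,210). The last one lies in the aluminium rest and fits the description. I'll confirm it in an enlarged crop, together with the housing.

```bash
python3 - <<'E'
import cv2,numpy as np
t=cv2.imread("pics/top0.png");s=cv2.imread("pics/scene0.png")
f=lambda im,x,y,w,h,k:cv2.resize(im[y:y+h,x:x+w],None,fx=k,fy=k,interpolation=cv2.INTER_CUBIC)
a=np.hstack([f(t,190,180,100,50,5),f(t,400,155,60,50,5)])
a=np.vstack([f(t,190,175,100,60,4), ]);b=f(t,395,155,80,70,5)
c=np.zeros((600,800,3),np.uint8)
c[:240,:400]=a;c[:350,400:800]=b      # top: pin (190,175)x4 ; housing (395,155)x5
d=f(s,340,215,80,70,5);c[250:600,:400]=d   # scene pin (340,215)x5
e=f(s,200,140,80,62,4);c[352:600,400:720]=e # scene housing (200,140)x4
cv2.imwrite("pics/c1.png",c)
E
```

```text
(no output)
```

View pics/c1.png

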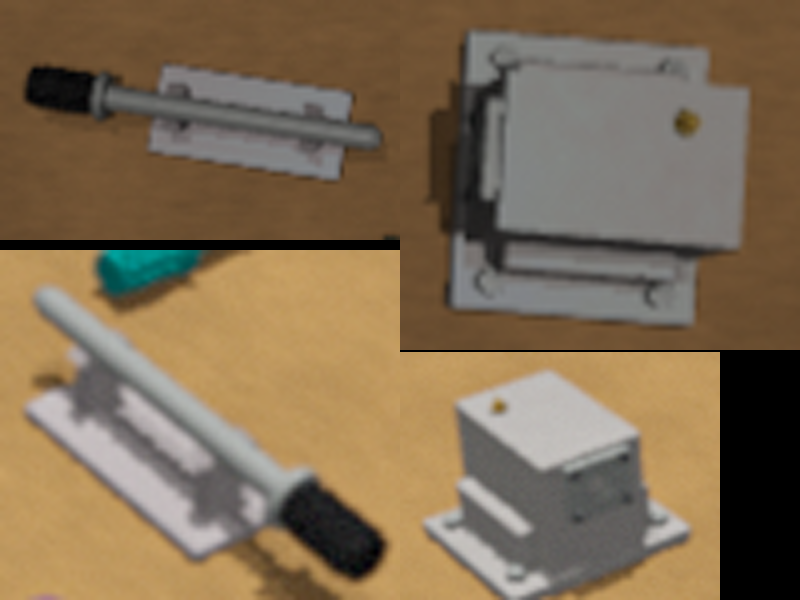

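The crop confirms it: a steel shank with a black handle, lying in the rest, tip towards the housing (top view tip about (285,209), handle end (196,196)). The face plate is on the housing's +y (left) side.

```bash
cat > h.py <<'E'
from cell import readout,cams,r
import cv2,numpy as np
from scipy.optimize import least_squares
def proj(n,P):
    m=cams.camera_model(n);K=np.array([[m["fx"],0,m["cx"]],[0,m["fy"],m["cy"]],[0,0,1.]])
    return cv2.projectPoints(np.array(P,float).reshape(-1,1,3),np.array(m["rvec"],float),np.array(m["tvec"],float),K,None)[0][:,0]
def place(p,L):  # p=x,y,yaw ; local pts
    c,s=np.cos(p[2]),np.sin(p[2]);L=np.array(L,float)
    return np.c_[p[0]+c*L[:,0]-s*L[:,1],p[1]+s*L[:,0]+c*L[:,1],L[:,2]]
def uncrop(x,y,k,pts,ox=0,oy=0):
    return (np.array(pts,float)-[ox,oy])/k+[x,y]-0.5+0.5/k
def fit(obs,p0):  # obs: list (cam, localpts, px)
    f=lambda p:np.concatenate([(proj(c,place(p,L))-q).ravel() for c,L,q in obs])
    s=least_squares(f,p0,loss="soft_l1");return s.x,f(s.x).reshape(-1,2)
E
python3 - <<'E'
from h import *
pin=[[0,-.09,.045],[0,.141,.045]]
pt=("top",pin,uncrop(190,175,4,[[381,138],[27,87]]))
ps=("scene",pin,uncrop(340,215,5,[[40,292],[362,555]],0,250))
# mouth to +y: local x axis = right; top-view corners
T=[[.04,.06,.1],[.04,-.06,.1],[-.04,-.06,.1],[-.04,.06,.1]]
ht=("top",T,uncrop(395,155,5,[[505,65],[748,88],[740,248],[498,235]],400,0))
F=[[.075,.065,.008],[.075,-.065,.008],[-.075,-.065,.008],[-.075,.065,.008]]
hf=("top",F,uncrop(395,155,5,[[468,32],[708,48],[693,325],[452,305]],400,0))
hs=("scene",[T[0],T[1],T[2],T[3]],uncrop(200,140,4,[[543,471],[457,403],[549,371],[640,436]],400,352))
for nm,p0,o in(("pin",[.4,.3,0],[pt,ps]),("pin",[.4,.3,0],[pt]),("pin",[.4,.3,0],[ps]),("h",[.4,-.15,0],[ht,hs]),("h",[.4,-.15,0],[ht]),("h",[.4,-.15,0],[hf]),("h",[.4,-.15,0],[hs])):
    x,e=fit(o,p0);print(nm,x[:2].round(4),np.degrees(x[2]).round(2),e.round(1).tolist())
E
```

```text
pin [0.4651 0.2953] -6.9 [[0.6, 0.0], [1.4, -0.5], [0.2, 0.2], [1.6, 0.4]]
pin [0.4646 0.2979] -6.52 [[-0.4, -0.1], [0.4, 0.1]]
pin [0.4652 0.293 ] -7.64 [[-0.1, -0.3], [0.1, 0.2]]
h [ 0.5196 -0.177 ] -2.72 [[0.2, 0.6], [-0.1, -0.3], [-0.2, -0.3], [-0.4, -1.4], [0.0, -0.7], [-0.6, -0.4], [0.5, -0.5], [0.5, -1.0]]
h [ 0.5187 -0.1773] -2.37 [[0.2, 1.2], [-0.1, -0.1], [0.0, -0.0], [-0.1, -0.8]]
h [ 0.5193 -0.1784] -2.64 [[-0.1, -0.5], [0.2, -0.1], [0.3, 0.1], [-0.3, 0.4]]
h [ 0.522 -0.174] -2.94 [[-0.2, -0.0], [-0.7, 0.2], [0.5, 0.1], [0.4, -0.3]]
```

```bash
cat >> h.py <<'E'
def rows(start,yaw0,legs,jaw=1):
    """legs: (world dx,dy,dz [m], yaw change CCW deg, n) -> printed rows"""
    out=[];phi=yaw0
    for dx,dy,dz,dw,n in legs:
        for i in range(n):
            c,s=np.cos(np.radians(phi)),np.sin(np.radians(phi))
            out.append([jaw]+[round(float(v)/n/.05,2) for v in (dx*c+dy*s,dx*s-dy*c,-dz)]+[round(-dw/n/6,2)]);phi+=dw/n
    print(out);return out
def st(p=True):
    o=readout.get_obs();R=np.array(o["tcp_rot"]);y=np.degrees(np.arctan2(R[1,0],R[0,0]))
    if p:print("t",o["clock"],"pos",np.round(o["position"],4),"yaw",y.round(2),"tilt",R[:,2].round(3),"F",np.round(o["ft_force"],1),"M",np.round(o["wrist_torque"],2),"w",round(o["grip_width"],4),"g",o["grasp_force"])
    return np.array(o["position"]),y,o
def go(target,yaw,n,jaw=1):
    p,y,_=st();d=np.array(target)-p
    return rows(p,y,[(d[0],d[1],d[2],yaw-y,n)],jaw)
E
python3 - <<'E'
from h import *
p,y,_=st()
T=np.array([.4671,.3139,.15])
a=np.array([0,-.13,.0]);d=T-p-a
rows(p,y,[(*a,0,3),(*d,83.3-y,14)])
E
```

```text
t 0.1 pos [0.1918 0.6205 0.2325] yaw 162.82 tilt [-0.001 -0.002 -1.   ] F [ 0.5 -0.7  1.5] M [-0.    0.02 -0.04] w 0.095 g 0.0
[[1, -0.26, -0.83, -0.0, 0.0], [1, -0.26, -0.83, -0.0, 0.0], [1, -0.26, -0.83, -0.0, 0.0], [1, -0.45, -0.12, 0.12, np.float64(0.95)], [1, -0.46, -0.08, 0.12, np.float64(0.95)], [1, -0.47, -0.03, 0.12, np.float64(0.95)], [1, -0.47, 0.01, 0.12, np.float64(0.95)], [1, -0.46, 0.06, 0.12, np.float64(0.95)], [1, -0.46, 0.1, 0.12, np.float64(0.95)], [1, -0.44, 0.15, 0.12, np.float64(0.95)], [1, -0.43, 0.19, 0.12, np.float64(0.95)], [1, -0.4, 0.23, 0.12, np.float64(0.95)], [1, -0.38, 0.27, 0.12, np.float64(0.95)], [1, -0.35, 0.31, 0.12, np.float64(0.95)], [1, -0.32, 0.34, 0.12, np.float64(0.95)], [1, -0.28, 0.37, 0.12, np.float64(0.95)], [1, -0.25, 0.4, 0.12, np.float64(0.95)]]
```

Request:
servo_tool(rows=[[1,-0.26,-0.83,0,0],[1,-0.26,-0.83,0,0],[1,-0.26,-0.83,0,0],[1,-0.45,-0.12,0.12,0.95],[1,-0.46,-0.08,0.12,0.95],[1,-0.47,-0.03,0.12,0.95],[1,-0.47,0.01,0.12,0.95],[1,-0.46,0.06,0.12,0.95],[1,-0.46,0.1,0.12,0.95],[1,-0.44,0.15,0.12,0.95],[1,-0.43,0.19,0.12,0.95],[1,-0.4,0.23,0.12,0.95]])

```text
clock: 1.6
position: [0.3696, 0.3761, 0.1789]
tcp_rot: [[-0.364, 0.931, -0.001], [0.931, 0.364, -0.001], [-0.0, -0.001, -1.0]]
ft_force: [0.2, 0.0, 0.4]
grip_width: 0.0953
grasp_force: 0.0
```

Request:
servo_tool(rows=[[1,-0.38,0.27,0.12,0.95],[1,-0.35,0.31,0.12,0.95],[1,-0.32,0.34,0.12,0.95],[1,-0.28,0.37,0.12,0.95],[1,-0.25,0.4,0.12,0.95],[1,0,0,0,0],[1,0,0,0,0]])

```text
clock: 2.48
position: [0.4668, 0.3133, 0.1494]
tcp_rot: [[0.12, 0.993, -0.001], [0.993, -0.12, -0.0], [-0.0, -0.001, -1.0]]
ft_force: [0.3, 0.2, -0.2]
grip_width: 0.0954
grasp_force: 0.0
```

```bash
python3 - <<'E'
from h import *
f=lambda im,x,y,w,h,k:cv2.resize(im[y:y+h,x:x+w],None,fx=k,fy=k,interpolation=cv2.INTER_CUBIC)
t=cams.grab_frame("top")[:,:,::-1];s=cams.grab_frame("scene")[:,:,::-1]
p,y,o=st();go([.4671,.3139,.046],83.3,4)
R=np.array(o["tcp_rot"]);print([proj(c,p+.019*R[:,2]).round(1).tolist() for c in("top","scene")])
cv2.imwrite("pics/c2.png",np.vstack([f(t,160,150,160,75,5),f(s,300,170,160,75,4)[:,:,:] if 0 else cv2.copyMakeBorder(f(s,320,170,180,75,4),0,0,0,80,0)]))
E
```

```text
t 2.575 pos [0.4667 0.3137 0.1498] yaw 83.11 tilt [-0.  0. -1.] F [0.9 0.1 0.4] M [-0.09  0.14  0.06] w 0.0954 g 0.0
t 2.575 pos [0.4667 0.3137 0.1498] yaw 83.11 tilt [-0.  0. -1.] F [0.9 0.1 0.4] M [-0.09  0.14  0.06] w 0.0954 g 0.0
[[1, 0.0, 0.0, 0.52, np.float64(-0.01)], [1, 0.0, 0.0, 0.52, np.float64(-0.01)], [1, 0.0, 0.0, 0.52, np.float64(-0.01)], [1, 0.0, 0.0, 0.52, np.float64(-0.01)]]
[[[238.2, 200.5]], [[379.6, 216.4]]]
```

View pics/c2.png

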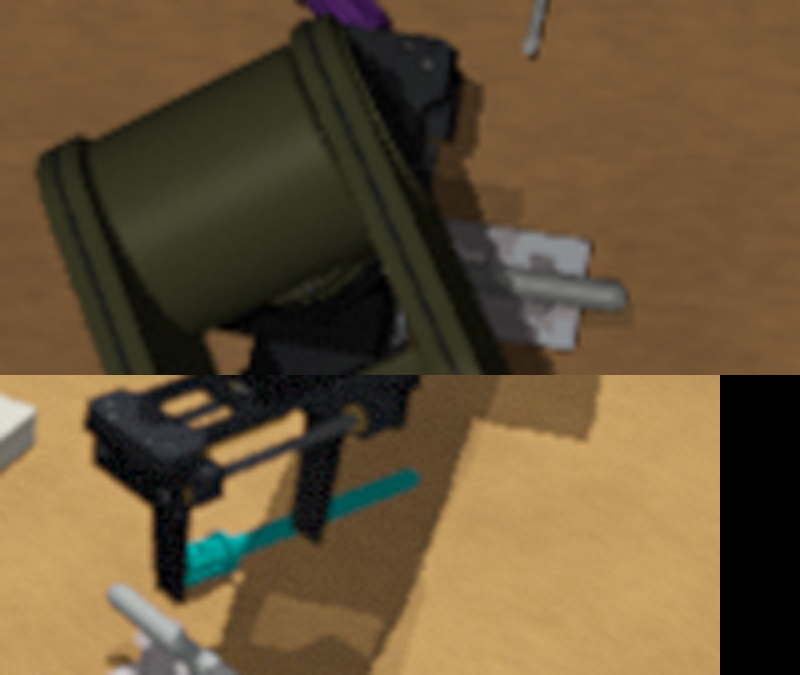

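The gripper is over the rest, with its fingers straddling the pin's shank. The tip shows at about (284,209) in the top view, and the look-alikes are clear. Lowering and gripping.

Request:
servo_tool(rows=[[1,0,0,0.5,0],[1,0,0,0.5,0],[1,0,0,0.5,0],[1,0,0,0.4,0],[1,0,0,0.18,0],[1,0,0,0,0]])

```text
clock: 3.32
position: [0.467, 0.3132, 0.0453]
tcp_rot: [[0.121, 0.993, -0.001], [0.993, -0.121, -0.0], [-0.0, -0.001, -1.0]]
ft_force: [-0.7, -0.5, -0.3]
grip_width: 0.0948
grasp_force: 0.0
```

Request:
servo_tool(rows=[[-0.6,0,0,0,0],[-0.8,0,0,0,0],[-1,0,0,0,0],[-1,0,0,0,0],[-1,0,0,0,0],[-1,0,0,0,0],[-1,0,0,0,0],[-1,0,0,0,0]], force=12)

```text
clock: 4.32
position: [0.4673, 0.3132, 0.0456]
tcp_rot: [[0.121, 0.993, -0.0], [0.993, -0.121, -0.0], [-0.0, -0.0, -1.0]]
ft_force: [-0.5, 0.3, -0.5]
grip_width: 0.0202
grasp_force: 0.0
```

```bash
python3 -c "
from h import *;st()"
```

```text
t 4.325 pos [0.4673 0.3132 0.0456] yaw 83.02 tilt [-0. -0. -1.] F [-0.5  0.3 -0.5] M [-0.09  0.1  -0.05] w 0.0202 g 0.0
```

Request:
servo_tool(rows=[[-1,0,0,0,0],[-1,0,0,0,0],[-1,0,0,0,0]], force=12)

```text
clock: 4.7
position: [0.4673, 0.3132, 0.0456]
tcp_rot: [[0.121, 0.993, 0.0], [0.993, -0.121, -0.0], [-0.0, 0.0, -1.0]]
ft_force: [0.3, -0.3, -0.1]
grip_width: 0.0157
grasp_force: 12.0
```

```bash
python3 -c "
from h import *;st()"
```

```text
t 4.7 pos [0.4673 0.3132 0.0456] yaw 83.02 tilt [ 0. -0. -1.] F [ 0.3 -0.3 -0.1] M [-0.14 -0.04 -0.  ] w 0.0157 g 11.999676525592804
```

Request:
servo_tool(rows=[[-1,0,0,0,0],[-1,0,0,0,0],[-1,0,0,-0.2,0],[-1,0,0,-0.4,0],[-1,0,0,-0.5,0],[-1,0,0,-0.3,0],[-1,0,0,0,0]], force=40)

```text
clock: 5.58
position: [0.4684, 0.3138, 0.118]
tcp_rot: [[0.121, 0.993, 0.003], [0.993, -0.121, 0.002], [0.002, 0.003, -1.0]]
ft_force: [0.2, -0.3, -2.5]
grip_width: 0.0149
grasp_force: 40.0
```

```bash
python3 -c "
from h import *;go([.529,.0285,.115],87.35,11,-1)"
```

```text
t 5.575 pos [0.4684 0.3138 0.118 ] yaw 83.02 tilt [ 0.003  0.002 -1.   ] F [ 0.2 -0.3 -2.5] M [-0.04  0.06 -0.02] w 0.0149 g 39.99830961227417
[[-1, -0.5, 0.17, 0.01, np.float64(-0.07)], [-1, -0.5, 0.17, 0.01, np.float64(-0.07)], [-1, -0.5, 0.17, 0.01, np.float64(-0.07)], [-1, -0.51, 0.16, 0.01, np.float64(-0.07)], [-1, -0.51, 0.16, 0.01, np.float64(-0.07)], [-1, -0.51, 0.16, 0.01, np.float64(-0.07)], [-1, -0.51, 0.15, 0.01, np.float64(-0.07)], [-1, -0.51, 0.15, 0.01, np.float64(-0.07)], [-1, -0.51, 0.14, 0.01, np.float64(-0.07)], [-1, -0.51, 0.14, 0.01, np.float64(-0.07)], [-1, -0.51, 0.14, 0.01, np.float64(-0.07)]]
```

Request:
servo_tool(rows=[[-1,-0.3,0.1,0,-0.07],[-1,-0.5,0.17,0,-0.07],[-1,-0.5,0.17,0,-0.07],[-1,-0.51,0.16,0,-0.07],[-1,-0.51,0.16,0,-0.07],[-1,-0.51,0.16,0,-0.07],[-1,-0.51,0.15,0,-0.07],[-1,-0.51,0.15,0,-0.07],[-1,-0.51,0.15,0,-0.07],[-1,-0.51,0.15,0,-0.07],[-1,-0.51,0.15,0,-0.07],[-1,-0.2,0.1,0,0]])

```text
clock: 7.08
position: [0.5317, 0.0262, 0.1143]
tcp_rot: [[0.043, 0.999, -0.003], [0.999, -0.043, -0.0], [-0.0, -0.003, -1.0]]
ft_force: [-0.6, -0.3, -3.4]
grip_width: 0.015
grasp_force: 40.0
```

Request:
servo_tool(rows=[[-1,0,0,0.4,0],[-1,0,0,0.4,0],[-1,0,0,0,0],[-1,0,0,0,0]])

```text
clock: 7.58
position: [0.5327, 0.0281, 0.076]
tcp_rot: [[0.041, 0.999, 0.0], [0.999, -0.041, 0.0], [0.0, 0.0, -1.0]]
ft_force: [-0.3, -0.3, -2.5]
grip_width: 0.0152
grasp_force: 40.0
```

```bash
python3 - <<'E'
from h import *
f=lambda im,x,y,w,h,k:cv2.resize(im[y:y+h,x:x+w],None,fx=k,fy=k,interpolation=cv2.INTER_CUBIC)
t=cams.grab_frame("top")[:,:,::-1];s=cams.grab_frame("scene")[:,:,::-1]
p,y,o=st()
R=np.array(o["tcp_rot"]);tip=p-.108*R[:,0]+[0,0,-.0005]
print("tip",tip,proj("top",tip),proj("scene",tip))
cv2.imwrite("pics/c3.png",np.vstack([f(t,330,150,160,70,5),cv2.copyMakeBorder(f(s,190,125,120,75,5),0,0,0,200,0)])[:600] if 0 else np.vstack([cv2.copyMakeBorder(f(t,340,160,140,60,5),0,0,0,100,0),cv2.copyMakeBorder(f(s,200,140,120,60,5),0,0,0,200,0)]))
E
```

```text
t 7.675 pos [0.5333 0.028  0.0767] yaw 87.66 tilt [ 0.002 -0.    -1.   ] F [ 0.4  0.1 -2.7] M [-0.14  0.02  0.04] w 0.0152 g 39.99810039997101
tip [ 0.52891347 -0.07986414  0.07621393] [[398.22892869 182.3113974 ]] [[254.57138942 177.56217726]]
```

View pics/c3.png

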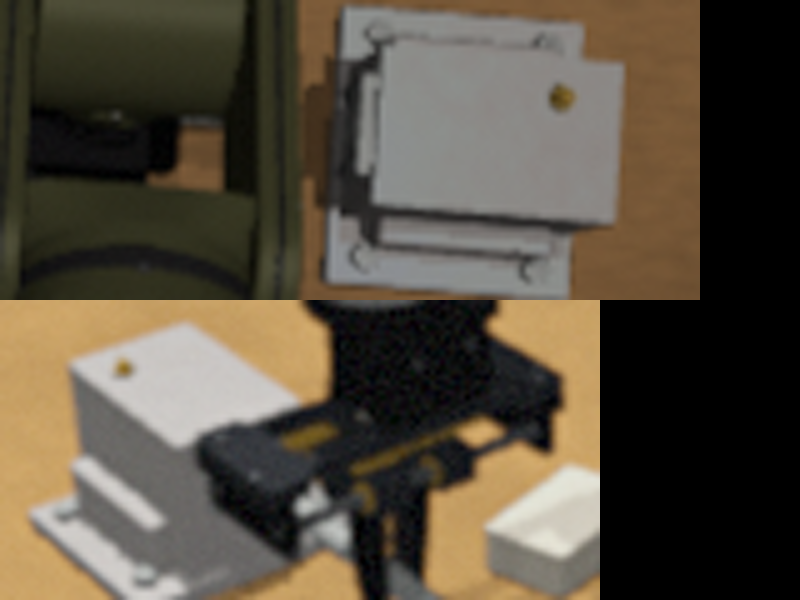

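The tip is hidden under the arm in both views. The plate's front top edge runs from about (363,74) to (357,172) in the crop. I'll check my housing estimate against it, then correct sideways.

```bash
python3 - <<'E'
from h import *
P=[[.025,.068,.097],[-.025,.068,.097]]
T=[[.04,.06,.1],[.04,-.06,.1],[-.04,-.06,.1],[-.04,.06,.1]]
F=[[.075,.065,.008],[.075,-.065,.008],[-.075,-.065,.008],[-.075,.065,.008]]
q=lambda l:uncrop(340,160,5,l)
O=[("top",P,q([[363,74],[357,172]])),("top",T,q([[385,38],[624,64],[614,222],[374,207]])),("top",F,q([[345,8],[583,25],[568,297],[328,280]]))]
for o in(O,O[:2],O[:1]):
    x,e=fit(o,[.52,-.177,-.046]);m=place(x,[[0,.068,.075]])[0];print(x[:2].round(4),np.degrees(x[2]).round(2),"mouth",m.round(4),e.round(1).tolist())
E
```

```text
[ 0.5193 -0.1782] -2.84 mouth [ 0.5227 -0.1102  0.075 ] [[0.3, -0.2], [0.2, 0.1], [-0.3, 1.1], [0.2, -0.3], [0.5, 0.1], [-0.1, -0.7], [-0.5, -0.7], [0.2, -0.4], [0.1, 0.8], [-0.7, 0.3]]
[ 0.5192 -0.1778] -3.04 mouth [ 0.5228 -0.1099  0.075 ] [[0.2, -0.2], [0.1, 0.1], [-0.4, 1.1], [0.1, -0.2], [0.3, 0.2], [-0.3, -0.8]]
[ 0.5194 -0.1776] -2.73 mouth [ 0.5226 -0.1097  0.075 ] [[0.0, -0.2], [-0.0, 0.2]]
```

Request:
servo_tool(rows=[[-1,0,-0.07,0.02,0.07],[-1,-0.2,0,0,0],[-1,-0.2,0,0,0],[-1,0,0,0,0],[-1,0,0,0,0]])

```text
clock: 8.3
position: [0.5281, 0.0079, 0.0746]
tcp_rot: [[0.049, 0.999, -0.0], [0.999, -0.049, 0.0], [0.0, -0.0, -1.0]]
ft_force: [0.3, 0.4, -2.6]
grip_width: 0.015
grasp_force: 40.0
```

```bash
cat >> h.py <<'E'
M=np.array([.5232,-.110,.075]);A=np.array([.048,.9988,0]);X=np.array([.9988,-.048,0])
def rel(off):
    p,y,o=st();d=p-M;print("lateral mm",(d@X*1e3).round(2),"z",(d[2]*1e3).round(2),"depth of tip mm",(-(d@A)*1e3+off).round(1))
E
python3 - <<'E'
from h import *
f=lambda im,x,y,w,h,k:cv2.resize(im[y:y+h,x:x+w],None,fx=k,fy=k,interpolation=cv2.INTER_CUBIC)
t=cams.grab_frame("top")[:,:,::-1];s=cams.grab_frame("scene")[:,:,::-1]
rel(108)
cv2.imwrite("pics/c4.png",np.vstack([f(t,385,160,60,40,10),np.zeros((0,600,3),np.uint8)]) if 0 else np.hstack([f(t,385,165,40,40,10),f(s,230,160,40,40,10)]))
E
```

```text
t 8.4 pos [0.5282 0.0082 0.0747] yaw 87.22 tilt [ 0.  0. -1.] F [-0.1 -0.6 -2.8] M [-0.13  0.08 -0.  ] w 0.015 g 39.99809145927429
lateral mm -0.72 z -0.34 depth of tip mm -10.3
```

View pics/c4.png

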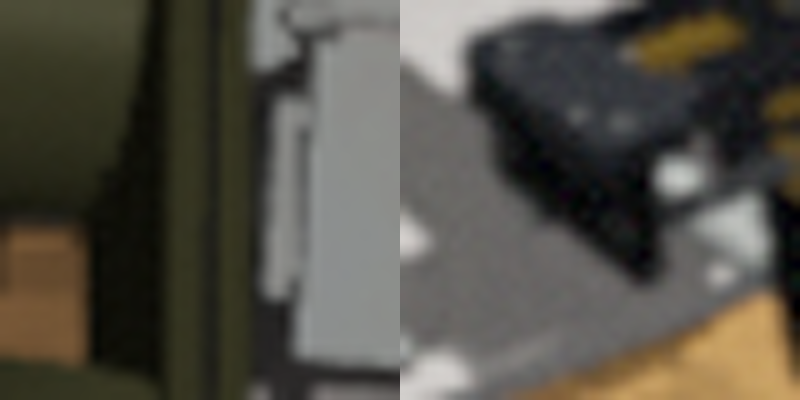

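The arm hides the tip in both views, so I go in by feel: a small lateral and height correction, then a slow approach.

Request:
servo_tool(rows=[[-1,0,0.01,-0.02,0],[-1,-0.1,0,0,0],[-1,-0.1,0,0,0],[-1,-0.05,0,0,0],[-1,-0.05,0,0,0],[-1,-0.05,0,0,0],[-1,0,0,0,0]])

```text
clock: 9.28
position: [0.5278, -0.0095, 0.0757]
tcp_rot: [[0.049, 0.999, -0.0], [0.999, -0.049, 0.0], [0.0, -0.0, -1.0]]
ft_force: [-0.6, -0.4, -1.9]
grip_width: 0.015
grasp_force: 40.0
```

```bash
python3 -c "
from h import *;rel(108)"
```

```text
t 9.275 pos [ 0.5278 -0.0095  0.0757] yaw 87.21 tilt [-0.  0. -1.] F [-0.6 -0.4 -1.9] M [-0.07  0.01  0.04] w 0.015 g 39.99795913696289
lateral mm -0.26 z 0.65 depth of tip mm 7.4
```

Request:
servo_tool(rows=[[-1,-0.05,0,0,0],[-1,-0.05,0,0,0],[-1,-0.05,0,0,0],[-1,0,0,0,0]])

```text
clock: 9.78
position: [0.5274, -0.017, 0.0757]
tcp_rot: [[0.049, 0.999, -0.0], [0.999, -0.049, 0.0], [0.0, -0.0, -1.0]]
ft_force: [0.9, 0.1, -2.7]
grip_width: 0.0154
grasp_force: 40.0
```

```bash
python3 -c "
from h import *;rel(108)"
```

```text
t 9.775 pos [ 0.5274 -0.017   0.0757] yaw 87.21 tilt [-0.  0. -1.] F [ 0.9  0.1 -2.7] M [-0.13  0.04  0.03] w 0.0154 g 39.99811291694641
lateral mm -0.27 z 0.66 depth of tip mm 15.0
```

Tip inside at ~15 mm with no side force. Continuing to just before the shoes, then through them.

Request:
servo_tool(rows=[[-1,-0.08,0,0,0],[-1,-0.08,0,0,0],[-1,-0.08,0,0,0],[-1,-0.08,0,0,0],[-1,-0.08,0,0,0],[-1,0,0,0,0]])

```text
clock: 10.52
position: [0.5264, -0.0371, 0.0757]
tcp_rot: [[0.049, 0.999, -0.0], [0.999, -0.049, -0.0], [-0.0, -0.0, -1.0]]
ft_force: [-0.6, -0.3, -3.7]
grip_width: 0.015
grasp_force: 40.0
```

```bash
python3 -c "
from h import *;rel(108)"
```

```text
t 10.525 pos [ 0.5264 -0.0371  0.0757] yaw 87.2 tilt [-0. -0. -1.] F [-0.6 -0.3 -3.7] M [-0.05  0.07 -0.  ] w 0.015 g 39.9980628490448
lateral mm -0.27 z 0.66 depth of tip mm 35.1
```

Request:
servo_tool(rows=[[-1,-0.06,0,0,0],[-1,-0.06,0,0,0],[-1,-0.06,0,0,0],[-1,-0.06,0,0,0],[-1,-0.06,0,0,0],[-1,0,0,0,0]])

```text
clock: 11.28
position: [0.5257, -0.0521, 0.0756]
tcp_rot: [[0.049, 0.999, -0.0], [0.999, -0.049, 0.0], [0.0, -0.0, -1.0]]
ft_force: [-0.5, 0.3, -2.2]
grip_width: 0.015
grasp_force: 40.0
```

```bash
python3 -c "
from h import *;rel(108)"
```

```text
t 11.275 pos [ 0.5257 -0.0521  0.0756] yaw 87.2 tilt [-0.  0. -1.] F [-0.5  0.3 -2.2] M [-0.1   0.08  0.03] w 0.015 g 39.99822199344635
lateral mm -0.29 z 0.65 depth of tip mm 50.0
```

Request:
servo_tool(rows=[[-1,-0.06,0,0,0],[-1,-0.06,0,0,0],[-1,-0.06,0,0,0],[-1,0,0,0,0]])

```text
clock: 11.78
position: [0.5251, -0.0606, 0.0755]
tcp_rot: [[0.048, 0.999, -0.0], [0.999, -0.048, 0.0], [0.0, -0.0, -1.0]]
ft_force: [-0.0, 1.6, -3.6]
grip_width: 0.0155
grasp_force: 40.0
```

```bash
python3 -c "
from h import *;rel(108)"
```

```text
t 11.775 pos [ 0.5251 -0.0606  0.0755] yaw 87.23 tilt [-0.  0. -1.] F [-0.   1.6 -3.6] M [0.29 0.07 0.04] w 0.0155 g 39.99769449234009
lateral mm -0.44 z 0.49 depth of tip mm 58.5
```

Request:
servo_tool(rows=[[-1,-0.05,0,0,0],[-1,-0.05,0,0,0],[-1,-0.05,0,0,0],[-1,-0.05,0,0,0]])

```text
clock: 12.28
position: [0.5246, -0.0698, 0.0754]
tcp_rot: [[0.049, 0.999, -0.0], [0.999, -0.049, 0.003], [0.003, -0.0, -1.0]]
ft_force: [0.6, 6.2, -3.6]
grip_width: 0.0152
grasp_force: 40.0
```

```bash
python3 -c "
from h import *;rel(108)"
```

```text
t 12.275 pos [ 0.5246 -0.0698  0.0754] yaw 87.2 tilt [-0.     0.003 -1.   ] F [ 0.6  6.2 -3.6] M [ 1.04 -0.03 -0.  ] w 0.0152 g 39.99736547470093
lateral mm -0.49 z 0.39 depth of tip mm 67.7
```

Request:
servo_tool(rows=[[-1,-0.06,0,0,0],[-1,-0.06,0,0,0],[-1,-0.06,0,0,0],[-1,-0.06,0,0,0]])

```text
clock: 12.78
position: [0.524, -0.0817, 0.0753]
tcp_rot: [[0.049, 0.999, -0.001], [0.999, -0.049, 0.003], [0.003, -0.001, -1.0]]
ft_force: [-0.2, 5.7, -3.9]
grip_width: 0.0152
grasp_force: 40.0
```

```bash
python3 -c "
from h import *;rel(108)"
```

```text
t 12.775 pos [ 0.524  -0.0817  0.0753] yaw 87.21 tilt [-0.001  0.003 -1.   ] F [-0.2  5.7 -3.9] M [ 0.99 -0.01  0.03] w 0.0152 g 39.997435212135315
lateral mm -0.58 z 0.29 depth of tip mm 79.7
```

Request:
servo_tool(rows=[[-1,-0.06,0,0,0],[-1,-0.06,0,0,0],[-1,-0.06,0,0,0],[-1,0,0,0,0]])

```text
clock: 13.28
position: [0.5235, -0.0917, 0.0753]
tcp_rot: [[0.048, 0.999, -0.001], [0.999, -0.048, 0.0], [0.0, -0.001, -1.0]]
ft_force: [0.3, 2.0, -3.3]
grip_width: 0.0151
grasp_force: 40.0
```

```bash
python3 -c "
from h import *;rel(108)"
```

```text
t 13.275 pos [ 0.5235 -0.0917  0.0753] yaw 87.22 tilt [-0.001  0.    -1.   ] F [ 0.3  2.  -3.3] M [0.32 0.1  0.02] w 0.0151 g 39.99748885631561
lateral mm -0.56 z 0.34 depth of tip mm 89.7
```

Request:
servo_tool(rows=[[-0.5,0,0,0,0],[-0.3,0,0,0,0],[0,0,0,0,0],[0.5,0,0,0,0],[0.5,0,0,0,0],[0.5,0,0,0,0]])

```text
clock: 14.02
position: [0.5238, -0.0918, 0.0756]
tcp_rot: [[0.048, 0.999, -0.0], [0.999, -0.048, -0.0], [-0.0, -0.0, -1.0]]
ft_force: [-0.2, 0.4, -0.4]
grip_width: 0.0675
grasp_force: 0.0
```

Request:
servo_tool(rows=[[0.5,0,0,-0.4,0],[0.5,0,0,-0.5,0],[0.5,0,0,-0.5,0],[0.5,0.4,0,-0.2,0],[0.5,0.5,0,0,0],[0.5,0.5,0,0,0],[0.5,0.4,0,0,0],[0.5,0.2,0,0,0],[0.5,0,0,0,0],[0.5,0,0,0,0]])

```text
clock: 15.28
position: [0.5285, 0.0079, 0.1554]
tcp_rot: [[0.049, 0.999, -0.0], [0.999, -0.049, -0.0], [-0.0, -0.0, -1.0]]
ft_force: [-0.3, 0.2, -0.7]
grip_width: 0.0715
grasp_force: 0.0
```

```bash
python3 - <<'E'
from h import *
f=lambda im,x,y,w,h,k:cv2.resize(im[y:y+h,x:x+w],None,fx=k,fy=k,interpolation=cv2.INTER_CUBIC)
t=cams.grab_frame("top")[:,:,::-1];s=cams.grab_frame("scene")[:,:,::-1]
rel(208.5)
for d in(.1,.0945,.14): print(d,[proj(c,M+A*d).round(1).tolist() for c in("top","scene")])
cv2.imwrite("pics/c5.png",np.vstack([cv2.copyMakeBorder(f(t,340,150,100,60,5),0,0,0,0,0),f(s,210,140,100,60,5)]))
E
```

```text
t 15.375 pos [0.5286 0.0076 0.1556] yaw 87.18 tilt [-0. -0. -1.] F [-0.1 -0.6 -0.8] M [-0.09  0.07 -0.01] w 0.0712 g 0.0
lateral mm -0.25 z 80.59 depth of tip mm 90.8
0.1 [[[370.6, 181.9]], [[270.5, 188.2]]]
0.0945 [[[372.8, 182.1]], [[269.3, 187.4]]]
0.14 [[[354.9, 180.7]], [[279.4, 194.8]]]
```

View pics/c5.png

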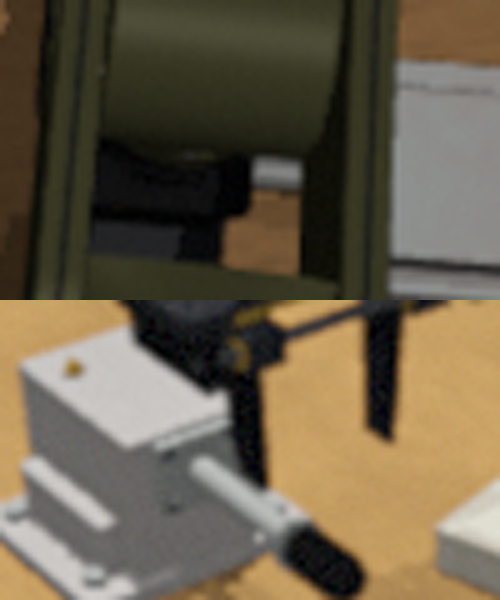

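The pin stays halfway in. In the scene crop the handle centre is about (325,562), i.e. full-picture (274.6,192), some 2 mm below the bore line, and the open fingers are above the handle. Descending onto it.

Request:
servo_tool(rows=[[0.5,0.02,0,0.4,0],[0.5,0,0,0.5,0],[0.5,0,0,0.45,0],[0.5,0,0,0.3,0],[0.5,0,0,0,0],[0.5,0,0,0,0]])

```text
clock: 16.12
position: [0.5292, 0.009, 0.0737]
tcp_rot: [[0.049, 0.999, 0.001], [0.999, -0.049, -0.0], [-0.0, 0.001, -1.0]]
ft_force: [0.0, -1.2, 1.1]
grip_width: 0.0713
grasp_force: 0.0
```

Request:
servo_tool(rows=[[0,0,0,0,0],[-0.3,0,0,0,0],[-0.6,0,0,0,0],[-1,0,0,0,0],[-1,0,0,0,0],[-1,0,0,0,0],[-1,0,0,0,0],[-1,0,0,0,0]], force=6)

```text
clock: 17.12
position: [0.5287, 0.0091, 0.0731]
tcp_rot: [[0.048, 0.999, 0.0], [0.999, -0.048, 0.0], [0.0, 0.0, -1.0]]
ft_force: [1.2, -0.0, -0.5]
grip_width: 0.0259
grasp_force: 6.0
```

```bash
python3 -c "
from h import *;rel(208.5)"
```

```text
t 17.125 pos [0.5287 0.0091 0.0731] yaw 87.22 tilt [ 0.  0. -1.] F [ 1.2 -0.  -0.5] M [-0.07  0.08 -0.02] w 0.0259 g 5.999408438801765
lateral mm -0.23 z -1.85 depth of tip mm 89.3
```

Request:
servo_tool(rows=[[-1,0,0,-0.02,0],[-1,0,0,-0.02,0],[-1,0,0,0,0]])

```text
clock: 17.5
position: [0.5285, 0.0091, 0.075]
tcp_rot: [[0.048, 0.999, -0.0], [0.999, -0.048, 0.0], [0.0, -0.0, -1.0]]
ft_force: [-0.2, 0.6, -2.3]
grip_width: 0.0258
grasp_force: 6.0
```

```bash
python3 -c "
from h import *;rel(208.5)"
```

```text
t 17.5 pos [0.5285 0.0091 0.075 ] yaw 87.22 tilt [-0.  0. -1.] F [-0.2  0.6 -2.3] M [ 0.04  0.05 -0.03] w 0.0258 g 5.99983736872673
lateral mm -0.43 z 0.01 depth of tip mm 89.3
```

Request:
servo_tool(rows=[[-1,0,0,0,0],[-1,0,0,0,0],[-1,-0.05,0,0,0],[-1,-0.05,0,0,0],[-1,-0.05,0,0,0],[-1,-0.05,0,0,0]], force=40)

```text
clock: 18.25
position: [0.5281, 0.0005, 0.075]
tcp_rot: [[0.049, 0.999, -0.0], [0.999, -0.049, 0.003], [0.003, -0.0, -1.0]]
ft_force: [1.3, 6.5, -2.3]
grip_width: 0.0251
grasp_force: 40.0
```

```bash
python3 -c "
from h import *;rel(208.5)"
```

```text
t 18.25 pos [5.281e-01 5.000e-04 7.500e-02] yaw 87.19 tilt [-0.     0.003 -1.   ] F [ 1.3  6.5 -2.3] M [ 1.12 -0.03  0.02] w 0.0251 g 39.99948978424072
lateral mm -0.39 z 0.04 depth of tip mm 97.9
```

Request:
servo_tool(rows=[[-1,-0.06,0.005,0,0],[-1,-0.06,0,0,0],[-1,-0.06,0,0,0],[-1,-0.06,0,0,0],[-1,-0.06,0,0,0],[-1,-0.06,0,0,0]])

```text
clock: 19.0
position: [0.5273, -0.0174, 0.0749]
tcp_rot: [[0.049, 0.999, -0.001], [0.999, -0.049, 0.004], [0.004, -0.001, -1.0]]
ft_force: [-0.4, 6.9, -2.1]
grip_width: 0.0256
grasp_force: 40.0
```

```bash
python3 -c "
from h import *;rel(208.5)"
```

```text
t 19.0 pos [ 0.5273 -0.0174  0.0749] yaw 87.19 tilt [-0.001  0.004 -1.   ] F [-0.4  6.9 -2.1] M [ 1.2   0.06 -0.02] w 0.0256 g 39.999935030937195
lateral mm -0.35 z -0.11 depth of tip mm 115.8
```

Request:
servo_tool(rows=[[-1,-0.06,0,0,0],[-1,-0.06,0,0,0],[-1,-0.06,0,0,0],[-1,-0.06,0,0,0],[-1,-0.06,0,0,0],[-1,-0.06,0,0,0]])

```text
clock: 19.75
position: [0.5264, -0.0354, 0.0748]
tcp_rot: [[0.049, 0.999, -0.001], [0.999, -0.049, 0.003], [0.003, -0.001, -1.0]]
ft_force: [1.0, 6.1, -1.5]
grip_width: 0.0253
grasp_force: 40.0
```

```bash
python3 -c "
from h import *;rel(208.5)"
```

```text
t 19.75 pos [ 0.5264 -0.0354  0.0748] yaw 87.19 tilt [-0.001  0.003 -1.   ] F [ 1.   6.1 -1.5] M [ 1.17 -0.01  0.04] w 0.0253 g 39.9996292591095
lateral mm -0.4 z -0.16 depth of tip mm 133.8
```

Request:
servo_tool(rows=[[-1,-0.06,0,0,0],[-1,-0.06,0,0,0],[-1,-0.06,0,0,0],[-1,-0.06,0,0,0],[-1,-0.06,0,0,0],[-1,-0.06,0,0,0]])

```text
clock: 20.5
position: [0.5255, -0.0533, 0.0748]
tcp_rot: [[0.049, 0.999, -0.001], [0.999, -0.049, 0.004], [0.004, -0.001, -1.0]]
ft_force: [-0.0, 7.0, -1.3]
grip_width: 0.0252
grasp_force: 40.0
```

```bash
python3 -c "
from h import *;rel(208.5)"
```

```text
t 20.5 pos [ 0.5255 -0.0533  0.0748] yaw 87.19 tilt [-0.001  0.004 -1.   ] F [-0.   7.  -1.3] M [ 1.1  -0.04 -0.03] w 0.0252 g 39.99997615814209
lateral mm -0.45 z -0.2 depth of tip mm 151.8
```

Request:
servo_tool(rows=[[-1,-0.05,0,0,0],[-1,-0.05,0,0,0],[-1,-0.05,0,0,0],[-1,-0.05,0,0,0],[-1,-0.05,0,0,0],[-1,-0.05,0,0,0]])

```text
clock: 21.25
position: [0.5247, -0.0683, 0.0748]
tcp_rot: [[0.049, 0.999, -0.001], [0.999, -0.049, 0.004], [0.004, -0.001, -1.0]]
ft_force: [0.7, 6.9, -0.6]
grip_width: 0.0251
grasp_force: 40.0
```

```bash
python3 -c "
from h import *;rel(208.5)"
```

```text
t 21.25 pos [ 0.5247 -0.0683  0.0748] yaw 87.2 tilt [-0.001  0.004 -1.   ] F [ 0.7  6.9 -0.6] M [1.18 0.03 0.03] w 0.0251 g 40.00005841255188
lateral mm -0.48 z -0.24 depth of tip mm 166.8
```

Now creeping: 1 mm steps, watching for the rise.

Request:
servo_tool(rows=[[-1,-0.03,0,0,0],[-1,-0.03,0,0,0],[-1,-0.03,0,0,0],[-1,-0.02,0,0,0],[-1,-0.02,0,0,0],[-1,-0.02,0,0,0]])

```text
clock: 22.0
position: [0.5244, -0.0758, 0.0747]
tcp_rot: [[0.049, 0.999, -0.001], [0.999, -0.049, 0.003], [0.003, -0.001, -1.0]]
ft_force: [0.7, 6.7, -1.5]
grip_width: 0.0253
grasp_force: 40.0
```

```bash
python3 -c "
from h import *;rel(208.5)"
```

```text
t 22.0 pos [ 0.5244 -0.0758  0.0747] yaw 87.2 tilt [-0.001  0.003 -1.   ] F [ 0.7  6.7 -1.5] M [ 1.11  0.03 -0.04] w 0.0253 g 39.99971866607666
lateral mm -0.49 z -0.25 depth of tip mm 174.3
```

Request:
servo_tool(rows=[[-1,-0.02,0,0,0],[-1,-0.02,0,0,0],[-1,-0.02,0,0,0]])

```text
clock: 22.38
position: [0.5242, -0.0788, 0.0747]
tcp_rot: [[0.049, 0.999, -0.001], [0.999, -0.049, 0.003], [0.003, -0.001, -1.0]]
ft_force: [0.3, 6.5, -0.8]
grip_width: 0.0252
grasp_force: 40.0
```

Request:
servo_tool(rows=[[-1,-0.02,0,0,0],[-1,-0.02,0,0,0]])

```text
clock: 22.62
position: [0.5241, -0.0808, 0.0748]
tcp_rot: [[0.049, 0.999, -0.001], [0.999, -0.049, 0.003], [0.003, -0.001, -1.0]]
ft_force: [0.1, 5.9, -1.5]
grip_width: 0.0254
grasp_force: 40.0
```

Request:
servo_tool(rows=[[-1,-0.02,0,0,0],[-1,-0.02,0,0,0]])

```text
clock: 22.88
position: [0.524, -0.0825, 0.0747]
tcp_rot: [[0.049, 0.999, -0.001], [0.999, -0.049, 0.004], [0.004, -0.001, -1.0]]
ft_force: [1.6, 9.6, -1.8]
grip_width: 0.0253
grasp_force: 40.0
```

Request:
servo_tool(rows=[[-1,-0.02,0,0,0]])

```text
clock: 23.0
position: [0.524, -0.0826, 0.0747]
tcp_rot: [[0.05, 0.999, -0.001], [0.999, -0.05, 0.006], [0.006, -0.001, -1.0]]
ft_force: [0.6, 13.1, -0.9]
grip_width: 0.0253
grasp_force: 40.0
```

The collar has met the plate: motion stopped at a depth of about 181 mm and the force is rising. Pressing it up firmly.

Request:
servo_tool(rows=[[-1,-0.02,0,0,0],[-1,0,0,0,0]])

```text
clock: 23.25
position: [0.524, -0.0826, 0.0747]
tcp_rot: [[0.05, 0.999, -0.001], [0.999, -0.05, 0.008], [0.008, -0.001, -1.0]]
ft_force: [0.9, 14.9, 0.2]
grip_width: 0.0257
grasp_force: 40.0
```

Request:
servo_tool(rows=[[-1,-0.02,0,0,0],[-1,0,0,0,0]])

```text
clock: 23.5
position: [0.524, -0.0826, 0.0747]
tcp_rot: [[0.05, 0.999, -0.001], [0.999, -0.05, 0.01], [0.01, -0.001, -1.0]]
ft_force: [1.3, 18.6, 0.3]
grip_width: 0.0255
grasp_force: 40.0
```

Request:
servo_tool(rows=[[-1,-0.03,0,0,0],[-1,-0.03,0,0,0],[-1,0,0,0,0],[-1,0,0,0,0]], force=55)

```text
clock: 24.0
position: [0.524, -0.0827, 0.0747]
tcp_rot: [[0.051, 0.999, -0.001], [0.999, -0.051, 0.016], [0.016, -0.001, -1.0]]
ft_force: [2.8, 29.0, 1.7]
grip_width: 0.0249
grasp_force: 55.0
```

```bash
python3 -c "
from h import *;rel(208.5)"
```

```text
t 24.0 pos [ 0.524  -0.0827  0.0747] yaw 87.09 tilt [-0.001  0.016 -1.   ] F [ 2.8 29.   1.7] M [ 4.76 -0.35  0.03] w 0.0249 g 55.00005841255188
lateral mm -0.5 z -0.3 depth of tip mm 181.2
```

Request:
servo_tool(rows=[[-1,0.05,0,0,0],[-1,0.05,0,0,0],[-1,0,0,0,0]])

```text
clock: 24.38
position: [0.524, -0.0825, 0.0747]
tcp_rot: [[0.049, 0.999, -0.001], [0.999, -0.049, 0.005], [0.005, -0.001, -1.0]]
ft_force: [1.0, 10.9, -0.1]
grip_width: 0.0247
grasp_force: 55.0
```

Request:
servo_tool(rows=[[-0.4,0,0,0,0],[-0.2,0,0,0,0],[0,0,0,0,0],[0.3,0,0,0,0],[0.5,0,0,0,0],[0.5,0,0,0,0]])

```text
clock: 25.12
position: [0.5243, -0.0854, 0.0752]
tcp_rot: [[0.049, 0.999, -0.0], [0.999, -0.049, -0.0], [-0.0, -0.0, -1.0]]
ft_force: [0.2, -0.0, 0.0]
grip_width: 0.0694
grasp_force: 0.0
```

Request:
servo_tool(rows=[[0.5,0,0,-0.3,0],[0.5,0,0,-0.5,0],[0.5,0,0,-0.6,0],[0.5,0.4,0,-0.6,0],[0.5,0.6,0,-0.4,0],[0.5,0.6,0,0,0],[0.5,0.6,0,0,0],[0.5,0.6,0,0,0],[0.5,0.3,0,0,0],[0.5,0,0,0,0],[0.5,0,0,0,0]])

```text
clock: 26.5
position: [0.5319, 0.0689, 0.1953]
tcp_rot: [[0.049, 0.999, 0.0], [0.999, -0.049, -0.0], [-0.0, 0.0, -1.0]]
ft_force: [-0.4, 0.7, -0.6]
grip_width: 0.0715
grasp_force: 0.0
```

```bash
python3 - <<'E'
from h import *
f=lambda im,x,y,w,h,k:cv2.resize(im[y:y+h,x:x+w],None,fx=k,fy=k,interpolation=cv2.INTER_CUBIC)
t=cams.grab_frame("top")[:,:,::-1];s=cams.grab_frame("scene")[:,:,::-1]
st()
cv2.imwrite("pics/c6.png",np.vstack([f(t,380,150,120,60,5),f(s,190,140,120,60,5)]))
E
```

```text
t 26.6 pos [0.5319 0.0687 0.1952] yaw 87.16 tilt [-0. -0. -1.] F [0.7 0.7 0.1] M [-0.06  0.07  0.01] w 0.0715 g 0.0
```

View pics/c6.png

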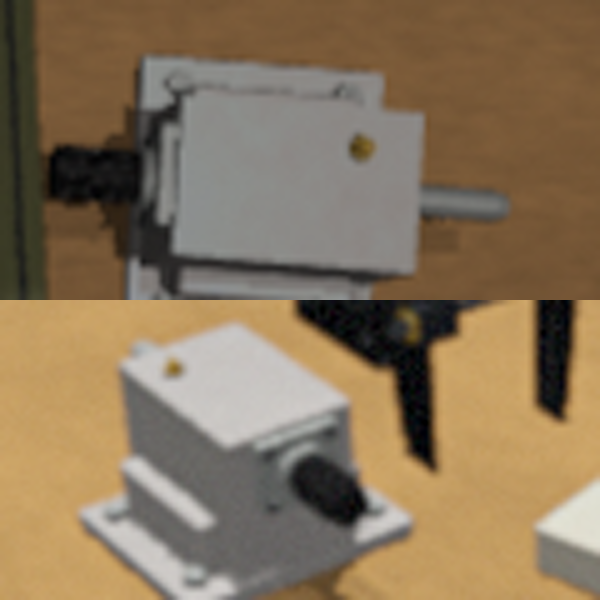

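The pin is fully in: the collar is on the plate at about (150,175) in the top crop, and the tip sticks out of the far end at about (505,205). The gripper is clear, so I'm handing in.

```bash
python3 -c "
from cell import workorder;print(workorder.hand_in())"
```

```text
the job is handed in; nothing more can be done
None
```

The steel pin is seated: I pushed it halfway in, released it, re-gripped it by the black handle and pressed it home until the collar bore on the face plate at about 29 N; the gripper is clear, the other things were not touched, and the job was handed in at about 27 s.

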